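# Open the curing cabinet and hook out the coupon tray

## Robot

A 6-joint arm with a two-finger parallel gripper is mounted at the origin on the work surface. World frame = base frame: x ahead of the robot, y to its left, z up, the work surface at z = 0. Lengths are in m, angles in rad, forces in N, time in s.
With the tool pointing down it reaches from about 0.2 to 0.875 m from the base axis. Payload 3.4 kg.
Tool frame: the origin (TCP) lies between the finger pads; the fingertips stand r.tip_extent ahead of it and the grasp point (between the pads) is the TCP (r.tip_extent is the distance from the TCP to the fingertips, in m); z points along the fingers, y is the line along which they close (so a half turn about z gives the same grasp; the last joint's range is limited). The gripper opens to 94 mm and grips with 3 to 60 N. Pads are 16 mm wide; open, the fingers measure 119 mm over their backs; the gripper's body (75 mm by 177 mm) begins 78 mm behind the grasp point.
Start: joints at [-1.239, 0.276, 1.505, -0, 1.361, -0.121], TCP at [0.252, -0.517, 0.224] pointing down, gripper open.
Joint ranges: [-2.89, 2.89], [-0.75, 2.08], [0.22, 2.7], [-1.18, 4.32], [0.11, 2.71], [-2.7, 2.7]. Speed limits (rad/s): [2.57, 2.57, 3.14, 3.14, 3.14, 3.14].

## Interface

Orientations are given as a unit quaternion [x, y, z, w].
In Python, from plant import r, viewer, hand_in gives the robot as it stands. The module is installed in compiled form; this text tells all that it offers.
- The arm moves only by the shell command python3 -m jog 'ROWS' [FORCE]. ROWS is JSON, one flat list of numbers, 5 for each row, row after row: the shift along the world's x, y, z in mm, then the turn about the world's z in rad, then the closure, from 0 (fully open) to 1 (shut). A call has exactly 10 rows; each row shifts and turns the commanded pose from where the row before left it; what a row does not reach is not made up. A row lasts 1/10 s, in which the tool goes at most 50 mm and 8.59 degrees, less where a joint would pass 70% of its speed; a pose out of reach is approached as far as the arm can. A call is refused whole if a number of a shift passes 50 or a number of a turn 0.15, either way. A call with a gripper value outside its range is refused whole. The fingers move at their own pace and stop on an object; FORCE is the grip in N (left out, the last holds). Time passes only in rows, so rows that do not move let the fingers close, or fill a call up. It gives the time, the measured TCP pose, the force, the opening and the grip force at its end, in the units of the state.
- r.get_state(): the state, without advancing time (a new reading comes with each control period).
- viewer.capture(name): name is "scene" or "side" or "wrist"; returns the picture (384x512x3 uint8, red, green, blue); there is no depth.
- viewer.calibration(name): a dict with "intrinsics" (3x3 intrinsics, pixels), "world_to_cam" (4x4, takes a point from world to camera coordinates); the wrist camera has in their place "hand_eye" (4x4, takes a point from camera to tool coordinates, whose origin is the TCP and whose axes are the flange's). Camera axes: x right, y down, z forward; pixel columns grow to the right and rows downward; lengths in m; the calibration is good to about 2 mm. A picture is of the moment at which its call begins: read the wrist's pose just before it. calibration takes no time and is no camera call.
- hand_in(): hands the job in; it is judged then, once.
The state is a dict: "time": time; "q": joint angles; "joint_vel": joint speeds; "joint_efforts": joint torques, N m; "tool_pos": TCP position; "eef_rot": TCP orientation; "wrist_force": force on the tool from outside, world axes, zero at the start; "moment": the same for the moment, N m; "width": opening from 0.0 (shut) to 1.0 (fully open); "finger_force": force on a finger pad.
Only numpy, scipy, OpenCV 4.12 (cv2) and the standard library are available. Lean on these libraries where they do the work, as an engineer would, in place of code of your own. Each camera call takes 0.05 s, during which the arm holds its last target. There are 200 camera calls.

## Task

Swing the small curing cabinet's door, which has an upright bar handle, open until it stands square to the cabinet or wider, then take the wooden-handled tray hook, put its turned-down tip into the finger hole of the tray and pull the tray out by about 10 cm, keeping your hand off the tray. Finally set the hook gently back down on the bench, not dropping it; leave the door open, the tray out and everything else on the bench where it is.

Things in the scene. Friction and masses are not known exactly. Their poses are not given: they have to be found in the camera images.
- cure_box_front (a point): White bench-top curing cabinet, fixed to the bench: 220 (its x, depth) x 220 (its y, width) x 220 mm high, on 50 mm rubber feet. This point is at bench level under the middle of its front, with the cabinet's axes: the front looks along -x, roughly towards the robot; its yaw varies. The door covers the front; inside is the tray.
- oven_door (a joint): Door angle, rad: 0 shut, grows as it opens, stop at 1.9; 1.57 is square to the cabinet; may start ajar by up to 0.12. The hinge is upright at the front's left edge seen from the robot (cabinet's +y); the free edge swings towards the robot, clockwise seen from above. About 1 to 2 N at the handle moves it; it stays where it is left.
- oven_door_handle (a point): Grip point on the door's handle: an upright round steel bar, 12 mm thick, its axis 40 mm in front of the door's outer face and 30 mm from the door's free edge. The bar runs from 81 to 205 mm above the bench on two stand-offs at 101 and 143 mm; above those it is free all round. This point is on its axis at 181 mm: pinch it from above. Axes as the door's: -x out of the door's face, z up.
- oven_door_hinge (a point): Point on the upright hinge axis of the door, at the height of the handle point, at the left front edge of the cabinet. The grey door is a pan 62 mm deep and 220 mm wide, from 51 to 219 mm above the bench: shut, its outer face is 62 mm in front of the cabinet's front and it covers the tray's tab.
- tray (a joint): How far the aluminium tray is pulled out of the cabinet, m: 0 home (may start out by up to 0.006), stop at 0.13; slides along the cabinet's -x with about 1.5 N of friction and stays where it is left.
- tray_hole (a point): Centre of the round finger hole, 26 mm across, at the top of the tray's front tab, 100 mm above the bench. The tab is a level plate 60 mm wide, 6 mm thick, ending 23 mm in front of the hole's centre; free above and below once the door is open. Tray home: the hole is 20 mm in front of the cabinet's front. Axes as the cabinet's.
- hook_grip (a point): Centre of the tray hook's wooden handle, half-way up: a block 60 mm long (its x) x 22 wide (y) x 36 high (z), standing on the bench the way it is used, 0.13 to 0.21 kg in all. From the top of its front end a steel strip 12 mm wide, 5 mm thick (underside 9 mm above this point) runs along +x and turns straight down at its end.
- hook_tip (a point): Lower end of the hook's turned-down tip: 77 mm along the hook's x from the handle's centre and 16 mm below it (2 mm above the handle's underside). The tip is 6 mm thick along x and 12 mm wide; between handle and tip the strip stands clear for 44 mm.
- scraper_mid (a point): Bystander: scraper with the same wooden handle block (this point at its centre, 18 mm up) but a straight flat steel blade 34 mm wide instead of the bent hook. It may stand in either of the two places. Leave it.
- tape_mid (a point): Bystander: tape measure, 68 x 36 x 63 mm, point at its centre.
- cutter_mid (a point): Bystander: rotary cutter lying flat, 150 mm long, 30 mm high, point at its middle.
- mandrel_center (a point): Bystander: red tube mandrel standing upright, 38 mm across, 200 mm high, point at its centre.
- resin_mid (a point): Bystander: resin can, 90 mm across, 120 mm high, point at its centre.
- rule_mid (a point): Bystander: steel rule lying flat, 30 x 200 x 4 mm, point at its centre.
There are look-alikes about, which are no part of the job. What is shaped like the part that bears hook_grip but blue or pink is not meant.

How it is judged:
On the way, in this order (a step that is already met when the one before it is completed fails the run):
1. the door has been swung open to at least 1.4 rad (80 degrees) (value of joint oven_door above 1.4 rad), for 0.2 s.
2. the tray has been pulled out by at least 80 mm (value of joint tray above 0.08 m), for 0.2 s.
At the end, for the whole second after the job is handed in: The door stands open by at least 1.4 rad (80 degrees), the tray is out by at least 80 mm, and the hook lies at rest on the bench (centre of its handle under 40 mm and its tip under 60 mm above the bench, slower than 0.03 m/s) (value of joint oven_door above 1.4 rad and value of joint tray above 0.08 m and height (world z) of hook_grip below 0.04 m and height (world z) of hook_tip below 0.06 m and linear speed of hook below 0.03 m/s); the robot touches nothing.
It fails at once if the hand or arm pushes or pulls the tray itself (over 1 N) (contact force between any of the fingers, the arm and tray above 1 N).
It fails at once if the hook is dropped (moving at over 0.8 m/s with no finger on it) (linear speed of hook above 0.8 m/s and contact force between the fingers and hook below 0.1 N).
It fails at once if a bystander is moved by over 40 mm or the mandrel tips over (distance of any of scraper_mid, tape_mid, cutter_mid, mandrel_center, resin_mid, rule_mid from where it was at the start of the episode above 0.04 m or angle between mandrel_center's own z axis and vertical above 0.5 rad).
It also fails if it takes over 72 s, if anything falls off the work surface, if the arm or the gripper's body presses on something with over 40 N, if the wrist force passes 120 N, or if a joint passes its speed limit or range.

## Working session

There is one attempt and no reset: what is moved stays moved. The work goes in short steps, Python scripts to look and compute and a shell command to move; the robot and the scene stay as the last step left them, time stands still between calls to the robot, and variables do not carry over. Pictures are saved under pics/ and viewed, at most 10 in all, crops included, and the job is handed in when it is done.

```bash
mkdir -p pics
cat > h.py <<'E'
import numpy as np, cv2
from plant import r, viewer
from scipy.spatial.transform import Rotation as R
def snap(n,f):
    im=viewer.capture(n); cv2.imwrite('pics/'+f,im[:,:,::-1]); return im
def cam(n):
    c=viewer.calibration(n); K=np.array(c['intrinsics'])
    if n=='wrist':
        s=r.get_state(); T=np.eye(4); T[:3,:3]=R.from_quat(s['eef_rot']).as_matrix(); T[:3,3]=s['tool_pos']
        return K,np.linalg.inv(T@np.array(c['hand_eye']))
    return K,np.array(c['world_to_cam'])
def px2w(KM,u,v,z):
    K,M=KM; C=np.linalg.inv(M); d=C[:3,:3]@np.linalg.inv(K)@[u,v,1]; o=C[:3,3]
    return o+d*(z-o[2])/d[2]
def proj(KM,p):
    K,M=KM; q=K@(M@np.append(p,1))[:3]; return q[:2]/q[2]
E
python3 - <<'E'
from h import *
a=snap('scene','a.png'); b=snap('side','b.png'); 
for n,i in(('a',a),('b',b)): cv2.imwrite(f'pics/{n}.png',cv2.resize(i[:,:,::-1],(800,600),interpolation=cv2.INTER_CUBIC))
for n in('scene','side'):
    K,M=cam(n); print(n,np.linalg.inv(M)[:3,3],np.linalg.inv(M)[:3,2])
s=r.get_state(); print(s['tool_pos'],s['eef_rot'],r.tip_extent)
E
```

```text
scene [0.93150882 0.61928449 1.11481598] [-0.33374214 -0.47994512 -0.8113377 ]
side [ 0.3661648  -0.90746527  1.17495898] [ 0.13107072  0.68046757 -0.72096072]
[ 0.2513827  -0.51661862  0.22370429] [ 9.74480703e-01  2.24469847e-01 -7.71818417e-05 -8.00866192e-04] 0.019
```

View pics/a.png

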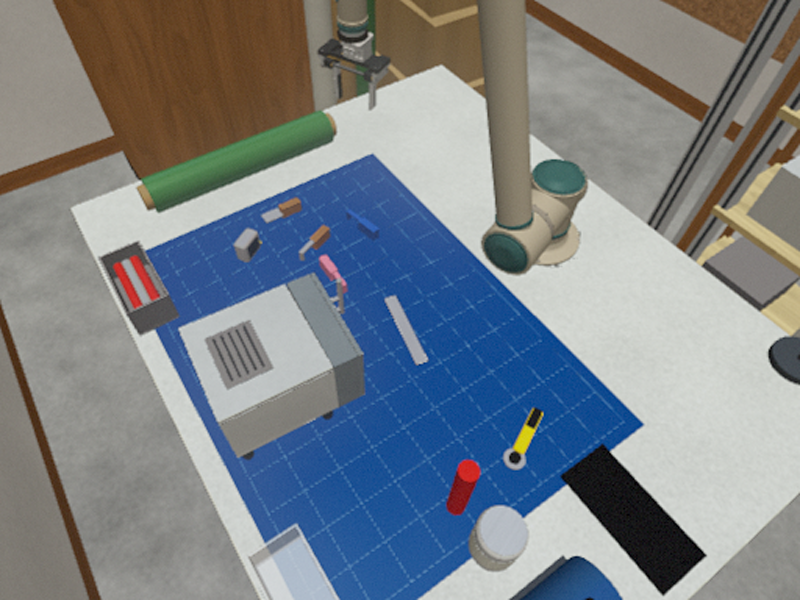

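View pics/b.png

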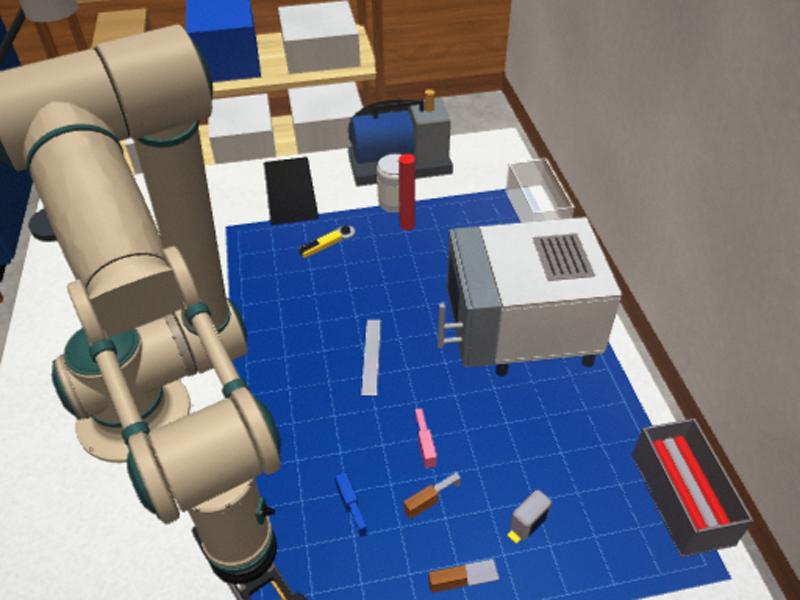

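Two wooden-handled tools are visible in the side view: (432,495), with a narrow strip and a bent end, and (465,575), with a wide flat blade, which is the scraper. The blue one at (350,500) and the pink one at (427,440) are decoys. I'll confirm this in an enlarged crop.

Run:
```python
from h import *
a=snap('scene','a0.png')[:,:,::-1]; b=snap('side','b0.png')[:,:,::-1]
z=lambda i,x,y,w,h,s: cv2.resize(i[y:y+h,x:x+w],None,fx=s,fy=s,interpolation=cv2.INTER_CUBIC)
# side hook crop origin(250,295) 64x48 ; scene (185,135)  
cv2.imwrite('pics/c1.png',np.vstack([np.hstack([z(b,250,290,66,50,6),z(a,185,135,66,50,6)]),np.hstack([z(b,275,140,132,100,3),z(a,115,160,132,100,3)])]))
```

```text
(no output)
```

View pics/c1.png

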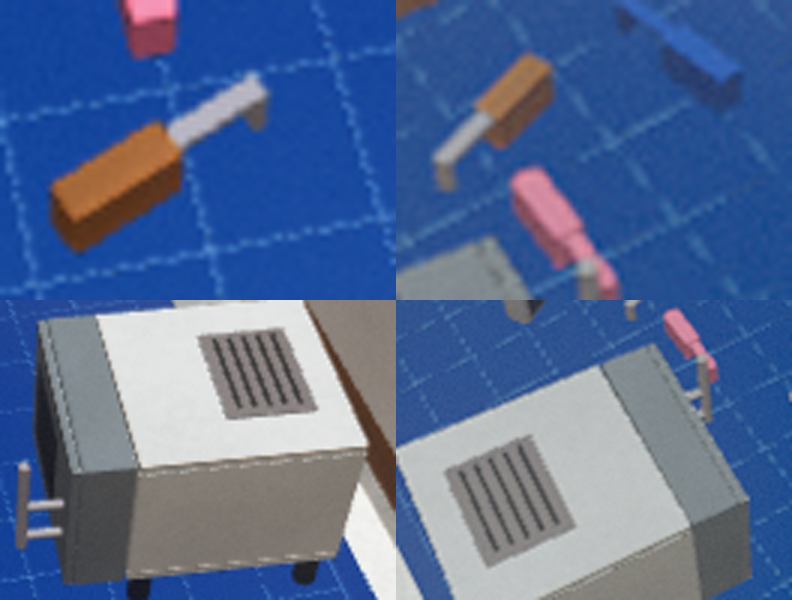

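```bash
cat >> h.py <<'E'
def tri(A,pa,B,pb):
    P=[K@M[:3] for K,M in(A,B)]
    X=cv2.triangulatePoints(P[0],P[1],np.array(pa,float).reshape(2,1),np.array(pb,float).reshape(2,1)); return (X[:3]/X[3]).ravel()
E
python3 - <<'E'
from h import *
np.set_printoptions(precision=4,suppress=True)
S,A=cam('side'),cam('scene')
s=lambda x,y:(275+x/3,140+(y-300)/3); a=lambda x,y:(115+(x-396)/3,160+(y-300)/3)
for n,p,q in (('handletop',s(24,465),a(702,358)),('doorFreeTop outer',s(75,473),None),('box front right',s(137,470),a(602,365)),('box front left',s(97,316),a(690,525)),('handlebottom',s(22,545),a(705,417)),('door hinge outer',s(40,321),a(748,497)),('door free outer',s(75,473),a(653,345))):
    print(n, tri(S,p,A,q) if q else '', px2w(S,*p,.22), px2w(A,*q,.22) if q else '')
h=lambda x,y:(250+x/6,290+y/6); g=lambda x,y:(185+(x-396)/6,135+y/6)
for n,p,q,z in(('hook c',h(118,169),g(515,85),.036),('strip end',h(260,83),g(440,155),.032)):
    print(n,tri(S,p,A,q),px2w(S,*p,z),px2w(A,*q,z))
E
```

```text
handletop [ 0.6028 -0.0232  0.2009] [ 0.5993 -0.041   0.22  ] [ 0.6077 -0.0092  0.22  ]
doorFreeTop outer  [ 0.6432 -0.0607  0.22  ] 
box front right [ 0.701 -0.064  0.215] [ 0.7006 -0.0688  0.22  ] [ 0.7    -0.0593  0.22  ]
box front left [0.7227 0.1539 0.2166] [0.7224 0.1497 0.22  ] [0.7217 0.1563 0.22  ]
handlebottom [ 0.6034 -0.0268  0.0864] [ 0.5751 -0.1352  0.22  ] [0.6447 0.0575 0.22  ]
door hinge outer [0.6618 0.1584 0.2171] [0.6627 0.1543 0.22  ] [0.6594 0.1609 0.22  ]
door free outer [ 0.643  -0.0568  0.2162] [ 0.6432 -0.0607  0.22  ] [ 0.642  -0.0532  0.22  ]
hook c [ 0.5033 -0.3034  0.0326] [ 0.5049 -0.306   0.036 ] [ 0.5011 -0.2994  0.036 ]
strip end [ 0.5762 -0.2752  0.0338] [ 0.5782 -0.2748  0.032 ] [ 0.5727 -0.2757  0.032 ]
```

The crop confirms the hook at side (432,495): a narrow strip that turns down at its end. The cabinet geometry is also consistent, with yaw about -0.10, the hinge at (0.7226,0.1545) and the door shut. Next I'll check the obstacles and plan the door arc.

Run:
```python
from h import *
np.set_printoptions(precision=4,suppress=True)
S,A=cam('side'),cam('scene'); k=.64
for n,p,q,z in(('mandrel',(407,158),(468,468),.2),('resin',(392,165),(500,530),.12),('pink',(427,450),(332,268),.03),('scr',(448,577),(290,207),.036),('blue',(350,495),(365,225),.03),('tape',(532,508),(247,242),.06)):
    print(n,px2w(S,p[0]*k,p[1]*k,z),px2w(A,q[0]*k,q[1]*k,z))
H=np.array([.7226,.1545]); h0=np.array([.6025,-.0243]); v=h0-H
pr=h0;
for i in range(1,20):
    t=-.1*i; c,s=np.cos(t),np.sin(t); p=H+[c*v[0]-s*v[1],s*v[0]+c*v[1]]; print(i,np.round((p-pr)*1000,1),np.round(p,3)); pr=p
```

```text
mandrel [0.6316 0.4364 0.2   ] [0.6284 0.4349 0.2   ]
resin [0.6121 0.5261 0.12  ] [0.6244 0.5327 0.12  ]
pink [ 0.5355 -0.2136  0.03  ] [ 0.5335 -0.1856  0.03  ]
scr [ 0.5168 -0.4496  0.036 ] [ 0.5207 -0.427   0.036 ]
blue [ 0.386 -0.274  0.03 ] [ 0.3847 -0.2639  0.03  ]
tape [ 0.677  -0.3749  0.06  ] [ 0.6789 -0.3539  0.06  ]
1 [-17.3  12.9] [ 0.585 -0.011]
2 [-15.9  14.5] [0.569 0.003]
3 [-14.3  16.1] [0.555 0.019]
4 [-12.7  17.4] [0.542 0.037]
5 [-10.9  18.6] [0.531 0.055]
6 [-9.  19.6] [0.523 0.075]
7 [-7.  20.4] [0.516 0.095]
8 [-4.9 21. ] [0.511 0.116]
9 [-2.8 21.4] [0.508 0.137]
10 [-0.6 21.5] [0.507 0.159]
11 [ 1.5 21.5] [0.509 0.18 ]
12 [ 3.7 21.2] [0.512 0.202]
13 [ 5.8 20.7] [0.518 0.222]
14 [ 7.8 20.1] [0.526 0.242]
15 [ 9.8 19.2] [0.536 0.262]
16 [11.6 18.1] [0.547 0.28 ]
17 [13.4 16.9] [0.561 0.297]
18 [15.  15.4] [0.576 0.312]
19 [16.5 13.9] [0.592 0.326]
```

```bash
python3 -m jog '[50,50,6,0.15,0, 50,50,6,0.15,0, 50,50,6,0.15,0, 50,50,6,0.15,0, 50,50,6,0.15,0, 50,50,0,0.15,0, 50,50,0,0.15,0, 0,50,0,0.15,0, 0,50,0,0.15,0, 0,42,0,0.15,0]' 20
```

```text
time: 1.2
tool_pos: [0.4981, -0.1256, 0.2453]
eef_rot: [0.557, 0.83, 0.0, -0.001]
wrist_force: [0.2, -0.6, -0.8]
width: 0.996
finger_force: 0.0
```

```bash
python3 -m jog '[15,15,5,0.15,0, 15,15,5,0.15,0, 15,15,5,0.15,0, 15,15,5,0.15,0, 15,15,0,0.15,0, 15,15,0,0.15,0, 14,11,0,0.15,0, 0,0,0,0.03,0, 0,0,0,0,0, 0,0,0,0,0]' 20
python3 - <<'E'
from h import *
w=snap('wrist','w1.png'); K=cam('wrist'); cv2.imwrite('pics/w1.png',cv2.resize(w[:,:,::-1],(768,576)))
print(r.get_state()['tool_pos'])
for z in(.143,.181,.205): print(proj(K,[.6025,-.0243,z])*1.5)
E
```

```text
time: 2.2
tool_pos: [0.6022, -0.0273, 0.2654]
eef_rot: [0.055, 0.998, 0.0, -0.0]
wrist_force: [-1.0, -0.5, 1.1]
width: 1.004
finger_force: 0.0
[ 0.60213417 -0.02742     0.26553224]
[383.67860521 291.95390876]
[384.31001046 307.26308653]
[384.81228651 319.44137212]
```

View pics/w1.png

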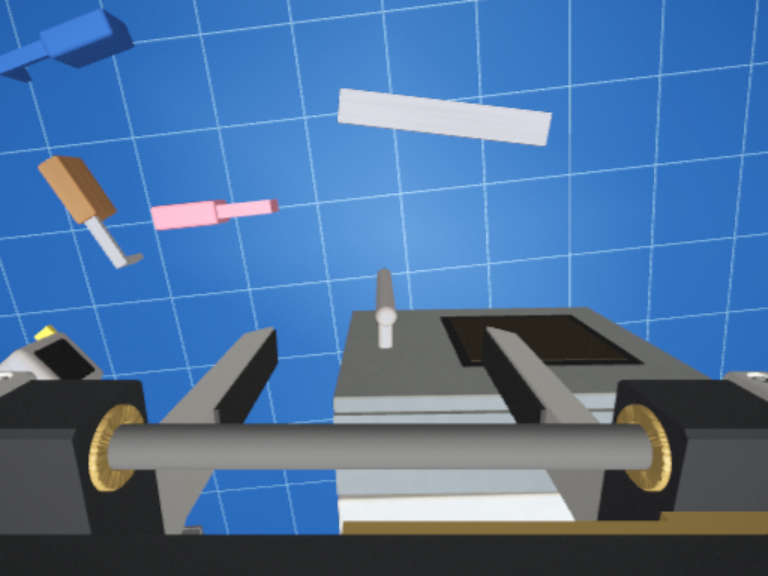

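The bar's top is at (386,317) and I predicted (385,319), so the measurement holds. The door looks shut. I'll descend and grip.

```bash
python3 -m jog '[0,3,-20,0,0, 0,0,-20,0,0, 0,0,-20,0,0, 0,0,-15,0,0, 0,0,-8,0,0, 0,0,0,0,1, 0,0,0,0,1, 0,0,0,0,1, 0,0,0,0,1, 0,0,0,0,1]' 25
```

```text
time: 3.25
tool_pos: [0.6027, -0.0243, 0.1833]
eef_rot: [0.054, 0.999, -0.0, 0.001]
wrist_force: [0.8, 0.5, 0.2]
width: 0.608
finger_force: 0.0
```

```bash
python3 -m jog '[0,0,0,0,1, 0,0,0,0,1, 0,0,0,0,1, 0,0,0,0,1, 0,0,0,0,1, 0,0,0,0,1, 0,0,0,0,1, 0,0,0,0,1, -8,6,0,-0.05,1, -9,7,0,-0.05,1]' 25
```

```text
time: 4.25
tool_pos: [0.586, -0.0118, 0.1826]
eef_rot: [0.105, 0.994, -0.0, 0.001]
wrist_force: [0.2, -0.0, -1.4]
width: 0.123
finger_force: 25.0
```

```bash
python3 -m jog '[-16,14,0,-0.1,1, -14,16,0,-0.1,1, -13,17,0,-0.1,1, -11,19,0,-0.1,1, -9,20,0,-0.1,1, -7,20,0,-0.1,1, -5,21,0,-0.1,1, -3,21,0,-0.1,1, -1,22,0,-0.1,1, 2,21,0,-0.1,1]' 25
python3 -m jog '[4,21,0,-0.1,1, 6,21,0,-0.1,1, 8,20,0,-0.1,1, 10,19,0,-0.1,1, 12,18,0,-0.1,1, 13,17,0,-0.1,1, 15,15,0,-0.1,1, 0,0,0,0,1, 0,0,0,0,0.7, 0,0,0,0,0.7]' 25
```

```text
time: 5.25
tool_pos: [0.5074, 0.1798, 0.1826]
eef_rot: [0.57, 0.822, -0.001, -0.0]
wrist_force: [-0.9, -0.7, 0.6]
width: 0.121
finger_force: 25.0
time: 6.25
tool_pos: [0.5765, 0.3104, 0.1825]
eef_rot: [0.816, 0.578, -0.0, 0.001]
wrist_force: [0.2, 0.0, -0.6]
width: 0.258
finger_force: 0.0
```

```bash
python3 -m jog '[0,0,0,0,0.6, 0,0,20,0,0.6, 0,0,45,0,0.6, 0,0,45,0,0.5, -10,-45,10,-0.1,0.5, -10,-45,0,-0.1,0.5, -10,-45,0,-0.1,0.5, -10,-45,0,-0.1,0.5, -10,-45,0,-0.1,0.5, -10,-45,0,-0.1,0.5]' 25
python3 -m jog '[-10,-45,0,-0.1,0.5, -3,-49,0,-0.1,0.5, 0,-49,0,-0.07,0.5, 0,-49,0,0,0.5, 0,-49,0,0,0.5, 0,-49,-8,0,0.5, 0,-40,-25,0,0.5, 0,-14,-35,0,0.5, 0,0,-35,0,0.5, 0,0,0,0,0.5]' 25
python3 - <<'E'
from h import *
s=r.get_state(); K=cam('wrist'); w=snap('wrist','w2.png'); cv2.imwrite('pics/w2.png',cv2.resize(w[:,:,::-1],(768,576)))
print(s['tool_pos'],s['eef_rot'],s['q'][5])
print(proj(K,[.5033,-.3034,.036])*1.5,proj(K,[.576,-.2755,.032])*1.5)
E
```

```text
time: 7.25
tool_pos: [0.5155, 0.0385, 0.3029]
eef_rot: [0.951, 0.309, 0.0, 0.001]
wrist_force: [0.4, 0.1, 0.2]
width: 0.498
finger_force: 0.0
time: 8.25
tool_pos: [0.4998, -0.3022, 0.1947]
eef_rot: [0.984, 0.179, -0.004, -0.004]
wrist_force: [-0.3, -0.3, -0.5]
width: 0.497
finger_force: 0.0
[ 0.49982961 -0.30223104  0.19473237] [ 0.98375953  0.17941004 -0.00378226 -0.00386237] 0.5475390763647633
[384.38350795 274.64528024] [384.10800127 170.86183701]
```

View pics/w2.png

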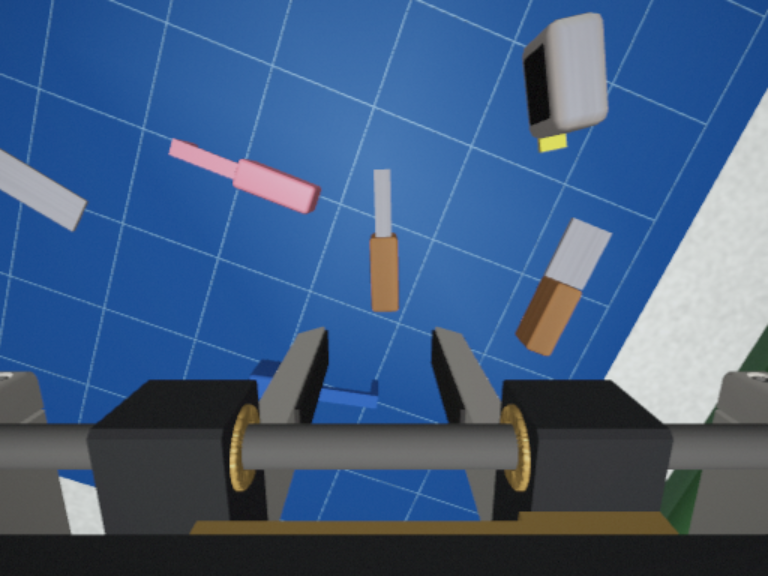

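The handle's top centre is at (384,274) and the strip end at (382,170), within 2 px of what I predicted. I'll descend and grip.

```bash
python3 -m jog '[3,-1,-20,0.02,0.5, 0,0,-35,0,0.5, 0,0,-35,0,0.5, 0,0,-30,0,0.5, 0,0,-25,0,0.5, 0,0,-16,0,0.5, 0,0,-10,0,0.5, 0,0,0,0,0.5, 0,0,0,0,0.5, 0,0,0,0,1]' 35
python3 -m jog '[0,0,0,0,1, 0,0,0,0,1, 0,0,0,0,1, 0,0,0,0,1, 0,0,0,0,1, 0,0,0,0,1, 0,0,0,0,1, 0,0,0,0,1, 0,0,0,0,1, 0,0,0,0,1]' 35
```

```text
time: 9.3
tool_pos: [0.5075, -0.3049, 0.0303]
eef_rot: [0.982, 0.19, 0.001, 0.001]
wrist_force: [0.5, 0.9, -0.2]
width: 0.442
finger_force: 0.0
time: 10.3
tool_pos: [0.5064, -0.3041, 0.0291]
eef_rot: [0.982, 0.19, 0.0, -0.0]
wrist_force: [-1.4, 1.5, 5.2]
width: 0.231
finger_force: 35.0
```

```bash
python3 -m jog '[0,0,20,0,1, 0,0,40,0,1, 0,0,40,0,1, 0,30,35,-0.06,1, 5,45,0,-0.08,1, 10,45,0,-0.08,1, 10,45,0,-0.08,1, 10,45,0,-0.08,1, 10,45,0,-0.08,1, 5,45,0,-0.02,1]' 35
python3 -m jog '[0,40,0,0,1, 0,20,0,0,1, 0,0,0,0,1, 0,0,0,0,1, 0,0,0,0,1, 0,0,0,0,1, 0,0,0,0,1, 0,0,0,0,1, 0,0,0,0,1, 0,0,0,0,1]' 35
python3 - <<'E'
from h import *
s=r.get_state(); K=cam('wrist'); w=snap('wrist','w3.png')[:,:,::-1]; b=snap('side','b3.png')[:,:,::-1]; a=snap('scene','a3.png')[:,:,::-1]
print(s['tool_pos'],s['eef_rot'],s['width'])
z=lambda i,x,y,w,h,s: cv2.resize(i[y:y+h,x:x+w],None,fx=s,fy=s,interpolation=cv2.INTER_CUBIC)
cv2.imwrite('pics/c3.png',np.hstack([z(w,130,20,200,300,2),z(b,240,110,100,150,4)]))
S=cam('side')
for P in((.6916,.047,.1),(.6916,.047,.097)): p=proj(K,P); q=proj(S,P); print((p-[130,20])*2,(q-[240,110])*4+[400,0])
E
```

```text
time: 11.3
tool_pos: [0.5569, -0.0026, 0.163]
eef_rot: [0.999, -0.05, 0.0, 0.0]
wrist_force: [1.4, 0.4, -2.7]
width: 0.231
finger_force: 35.0
time: 12.3
tool_pos: [0.5564, 0.0556, 0.1637]
eef_rot: [0.999, -0.049, 0.0, 0.0]
wrist_force: [-0.3, 0.1, -1.5]
width: 0.229
finger_force: 35.0
[0.55644579 0.05556603 0.16367375] [ 9.98810513e-01 -4.87602003e-02  4.38325775e-05  3.05059419e-05] 0.22930541280272834
[233.05012061  22.78508779] [656.31527428 346.92037651]
[233.22872113  25.45197312] [656.08565907 349.52108936]
```

View pics/c3.png

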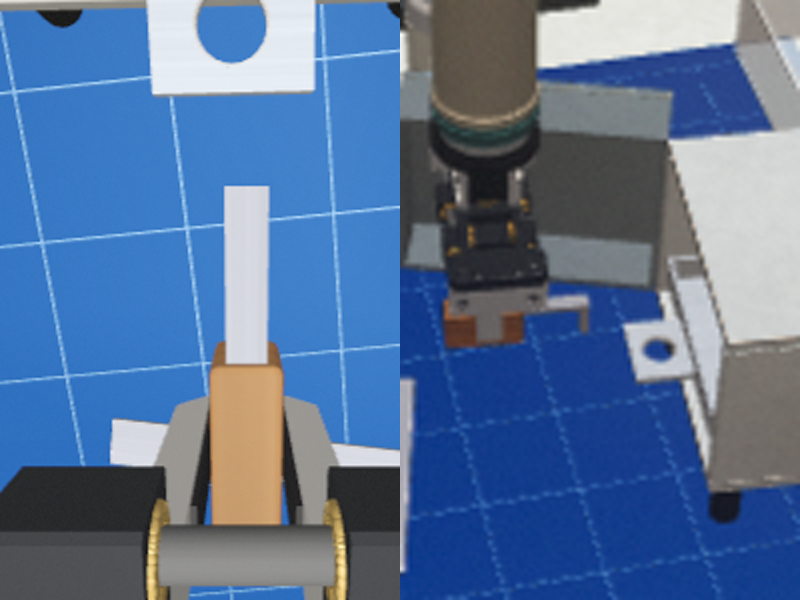

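The hole is at (231,26) in the wrist crop and I predicted (233,24). The strip end is at (247,186).

Run:
```python
from h import *
K=cam('wrist'); f=lambda x,y:(130+x/2,20+y/2)
t=px2w(K,*f(247,186),.1667); h=px2w(K,*f(231,26),.1); base=px2w(K,*f(247,362),.1667); print('strip end',t,'hole',h,base)
d=t-base; yaw=np.arctan2(d[1],d[0]); print(yaw)
tip=t[:2]-.003*np.array([np.cos(yaw),np.sin(yaw)]); print('tip-hole move mm',(h[:2]-tip)*1000, tip-r.get_state()['tool_pos'][:2])
```

```text
strip end [0.6320313  0.04808541 0.1667    ] hole [0.69057775 0.04806951 0.1       ] [0.58277586 0.05284933 0.1667    ]
-0.09641878210360535
tip-hole move mm [61.53251325 -0.30470828] [ 0.07264462 -0.0073681 ]
```

```bash
python3 -m jog '[15,0,0,0,1, 20,0,0,0,1, 20,0,0,0,1, 6,0,0,0,1, 0,0,0,0,1, 0,0,0,0,1, 0,0,-10,0,1, 0,0,-10,0,1, 0,0,-5,0,1, 0,0,0,0,1]' 35
python3 - <<'E'
from h import *
s=r.get_state(); w=snap('wrist','w4.png')[:,:,::-1]; b=snap('side','b4.png')[:,:,::-1]; 
print(s['tool_pos'])
z=lambda i,x,y,w,h,s: cv2.resize(i[y:y+h,x:x+w],None,fx=s,fy=s,interpolation=cv2.INTER_CUBIC)
cv2.imwrite('pics/c4.png',np.hstack([z(w,180,40,133,150,3),z(b,260,160,80,90,5)]))
E
```

```text
time: 13.45
tool_pos: [0.6161, 0.0558, 0.1371]
eef_rot: [0.999, -0.049, -0.002, 0.0]
wrist_force: [0.1, 1.1, -2.5]
width: 0.232
finger_force: 35.0
[0.61614031 0.05580575 0.13714105]
```

View pics/c4.png

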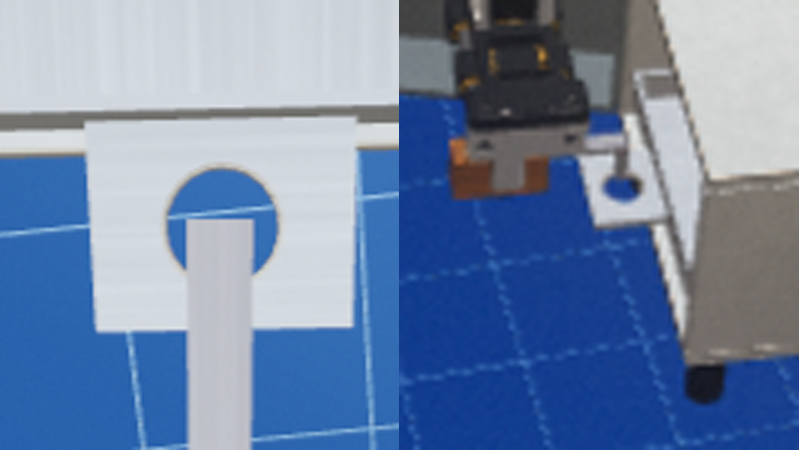

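The tip is centred over the hole. I'll lower it and pull.

```bash
python3 -m jog '[1,0,-8,0,1, 0,0,-8,0,1, 0,0,-8,0,1, 0,0,0,0,1, 0,0,0,0,1, -5,0.5,0,0,1, -6,0.6,0,0,1, -8,0.8,0,0,1, -8,0.8,0,0,1, 0,0,0,0,1]' 35
```

```text
time: 14.55
tool_pos: [0.5896, 0.0586, 0.1149]
eef_rot: [0.999, -0.049, -0.001, 0.0]
wrist_force: [-0.7, -0.4, -2.0]
width: 0.234
finger_force: 35.0
```

```bash
python3 -m jog '[-10,1,0,0,1, -11,1.1,0,0,1, -11,1.1,0,0,1, -11,1.1,0,0,1, -11,1.1,0,0,1, -11,1.1,0,0,1, -11,1.1,0,0,1, -9,0.9,0,0,1, 0,0,0,0,1, 0,0,0,0,1]' 35
python3 - <<'E'
from h import *
s=r.get_state(); w=snap('wrist','w5.png')[:,:,::-1]; b=snap('side','b5.png')[:,:,::-1]; 
print(s['tool_pos'],s['wrist_force'])
z=lambda i,x,y,w,h,s: cv2.resize(i[y:y+h,x:x+w],None,fx=s,fy=s,interpolation=cv2.INTER_CUBIC)
cv2.imwrite('pics/c5.png',np.hstack([z(w,150,0,200,200,2),z(b,220,140,133,133,3)]))
E
```

```text
time: 15.55
tool_pos: [0.5054, 0.0679, 0.1144]
eef_rot: [0.999, -0.049, -0.001, -0.001]
wrist_force: [0.2, 0.4, -1.5]
width: 0.23
finger_force: 35.0
[0.50535353 0.0678687  0.11437627] [ 0.22302141  0.35439514 -1.45718467]Traceback (most recent call last):
  File "<stdin>", line 5, in <module>
    return _nx.concatenate(arrs, 1, dtype=dtype, casting=casting)
           ~~~~~~~~~~~~~~~^^^^^^^^^^^^^^^^^^^^^^^^^^^^^^^^^^^^^^^
ValueError: all the input array dimensions except for the concatenation axis must match exactly, but along dimension 0, the array at index 0 has size 400 and the array at index 1 has size 399
```

Run:
```python
import cv2,numpy as np
w=cv2.imread('pics/w5.png');b=cv2.imread('pics/b5.png')
z=lambda i,x,y,w,h: cv2.resize(i[y:y+h,x:x+w],(400,400),interpolation=cv2.INTER_CUBIC)
cv2.imwrite('pics/c5.png',np.hstack([z(w,150,0,200,200),z(b,220,140,133,133)]))
```

```text
(no output)
```

View pics/c5.png

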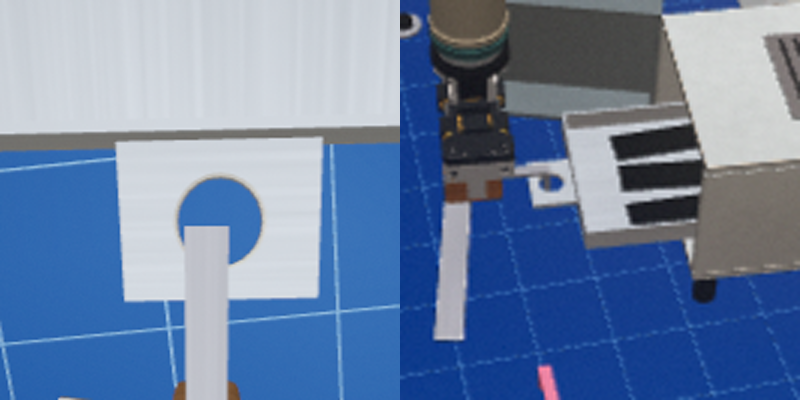

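The tray is out by about 100 mm, with the tip against the near edge of the hole. I'll centre the tip, lift it out, and take the hook back to where it stood.

```bash
python3 -m jog '[4,-0.4,0,0,1, 4,-0.4,0,0,1, 0,0,0,0,1, 0,0,10,0,1, 0,0,15,0,1, 0,0,15,0,1, 0,0,15,0,1, 0,0,0,0,1, -5,-15,0,0,1, 0,-35,0,0,1]' 35
python3 -m jog '[0,-45,0,0.06,1, 0,-45,0,0.08,1, 0,-45,0,0.08,1, 0,-45,0,0.08,1, 0,-45,0,0.08,1, 0,-45,0,0.08,1, 0,-35,0,0.02,1, 0,-15,0,0,1, 0,0,0,0,1, 0,0,0,0,1]' 35
```

```text
time: 16.65
tool_pos: [0.5077, 0.0168, 0.1689]
eef_rot: [0.999, -0.047, -0.001, -0.0]
wrist_force: [0.4, -0.0, -2.4]
width: 0.231
finger_force: 35.0
time: 17.65
tool_pos: [0.5085, -0.3025, 0.1689]
eef_rot: [0.982, 0.19, -0.001, -0.001]
wrist_force: [-0.1, -0.1, -1.3]
width: 0.23
finger_force: 35.0
```

```bash
python3 -m jog '[0,0,-20,0,1, 0,0,-30,0,1, 0,0,-30,0,1, 0,0,-25,0,1, 0,0,-15,0,1, 0,0,-8,0,1, 0,0,-4,0,1, 0,0,-3,0,1, 0,0,0,0,1, 0,0,0,0,1]' 35
python3 -m jog '[0,0,-1,0,1, 0,0,-1,0,1, 0,0,-1,0,1, 0,0,-1,0,1, 0,0,0,0,1, 0,0,0,0,1, 0,0,0,0,1, 0,0,0,0,1, 0,0,0,0,1, 0,0,0,0,1]' 35
```

```text
time: 18.65
tool_pos: [0.5099, -0.304, 0.0354]
eef_rot: [0.982, 0.19, 0.0, 0.001]
wrist_force: [0.3, 0.1, -1.3]
width: 0.232
finger_force: 35.0
time: 19.65
tool_pos: [0.5094, -0.3038, 0.0307]
eef_rot: [0.982, 0.19, 0.0, 0.0]
wrist_force: [0.3, 0.9, -0.9]
width: 0.236
finger_force: 35.0
```

```bash
python3 -m jog '[0,0,-0.5,0,1, 0,0,-0.5,0,1, 0,0,-0.5,0,1, 0,0,0,0,1, 0,0,0,0,1, 0,0,0,0,1, 0,0,0,0,1, 0,0,0,0,1, 0,0,0,0,1, 0,0,0,0,1]' 35
```

```text
time: 20.65
tool_pos: [0.5094, -0.3038, 0.0291]
eef_rot: [0.982, 0.19, 0.0, 0.0]
wrist_force: [-0.2, -0.5, -1.5]
width: 0.233
finger_force: 35.0
```

```bash
python3 -m jog '[0,0,-0.5,0,1, 0,0,-0.5,0,1, 0,0,0,0,1, 0,0,0,0,1, 0,0,0,0,0.75, 0,0,0,0,0.65, 0,0,0,0,0.55, 0,0,0,0,0.5, 0,0,0,0,0.5, 0,0,0,0,0.5]'
python3 -m jog '[0,0,5,0,0.5, 0,0,10,0,0.5, 0,0,20,0,0.5, 0,0,30,0,0.5, 0,0,40,0,0.5, 0,0,40,0,0.5, 0,0,40,0,0.5, 0,0,0,0,0.5, 0,0,0,0,0.5, 0,0,0,0,0.5]'
python3 - <<'E'
from h import *
w=snap('wrist','w6.png')[:,:,::-1]; b=snap('side','b6.png')[:,:,::-1]
cv2.imwrite('pics/c6.png',np.hstack([cv2.resize(w,(400,300)),cv2.resize(b,(400,300))]))
E
```

```text
time: 21.65
tool_pos: [0.5094, -0.3038, 0.028]
eef_rot: [0.982, 0.19, -0.0, 0.0]
wrist_force: [0.2, -0.6, -0.2]
width: 0.498
finger_force: 0.0
time: 22.65
tool_pos: [0.5087, -0.3033, 0.2123]
eef_rot: [0.982, 0.19, -0.001, -0.001]
wrist_force: [0.3, 1.1, -0.5]
width: 0.503
finger_force: 0.0
```

View pics/c6.png

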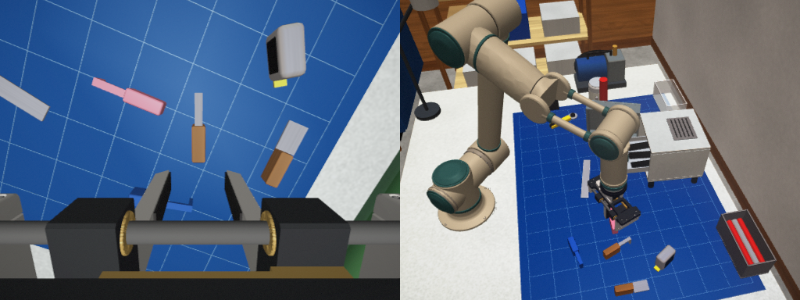

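The hook stands back on the bench, at (198,130) in the wrist view. The tray is out, the door is open, and the bystanders haven't moved.

```bash
python3 -c "
from plant import hand_in
print(hand_in())"
```

```text
the job is handed in; nothing more can be done
None
```

I handed the job in at about 23 s: the door is open to about 1.8 rad, the tray is out by about 10 cm, and the hook is set down where it first stood; the hand-in gave no verdict.

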